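# Pump out the demo tiles and tip them into the box

## Task

Pump the dispenser's red-padded hand lever through full strokes until all three tiles have dropped into the catch pan, and let the lever come back up. Then tip the catch pan by its blue bar so that all three tiles slide over its open edge into the orange box, and let the pan back down to rest. Do not touch the tiles, do not press the red stop button, and leave the other things on the counter where they are.

Things in the scene. Friction and masses are not known exactly. Their poses are not given: they have to be found in the camera images.
- dispenser: fixed tile dispenser, white, on a dark foot plate. Origin on the counter under the clear magazine (60 mm square, top 222 mm up). z up; tiles travel along its +y: lever on the -y side, magazine at y = 0, chute, catch pan (y 65 to 225 mm), orange box. Lever rod and pan handle are on its -x side. A full stroke puts the lowest tile out; the next drops only when the lever is all the way back up
- pump_lever (a joint): sprung pump lever: 0 at rest (rod slopes up 0.375 rad from level, towards the dispenser's -y), grows as the red pad is pressed down, stop at 0.80 (0.425 rad below level). A stroke to 0.70 or more puts out one tile. The spring brings it back to 0 when let go. Pressing on the pad takes about 3 N at the top to 9 N at the bottom
- lever_pad (a point): centre of the red pad at the end of the pump lever, 66 mm (dispenser x) x 50 mm (along the lever) x 12 mm thick; its top face is 6 mm above this point, and tilts with the lever (level at joint value 0.375). 170 mm from lever_hinge; at rest 282 mm above the counter, at the stop 150 mm
- lever_hinge (a point): point on the lever's hinge axis (along the dispenser's x), in the pad's plane of swing, 220 mm above the counter
- catch_pan (a joint): tip angle of the catch pan: 0 at rest, grows as its back edge goes up, stop at 1.2 rad. It turns about its open edge (pan_hinge, axis along the dispenser's x) and falls back to 0 by its own weight when let go. The smooth tiles slide out from about 0.5 rad; 1.0 rad held for a second empties it
- pan_floor (a point): middle of the inner floor of the aluminium catch pan, 65 mm above the counter at rest; inside 100 mm (its x) x 155 mm (its y), lips on three sides (42 mm high at the sides, 22 mm at the back), open at its +y edge; at rest its floor slopes down 0.09 rad to the back. Axes as the dispenser's at rest
- pan_bar (a point): centre of the pan's handle: blue round bar, 16 mm thick, 60 mm long along the dispenser's x, on a 10 mm steel rod that slants up to it from the hinge side; free space on its -y side. At rest 173 mm above the counter; from pan_hinge 105 mm up and 110 mm to -y. Pushing it to the dispenser's +y (under 6 N) tips the pan: it swings about the hinge, rising up to 46 mm
- pan_hinge (a point): point on the pan's hinge axis, in line with the middle of the blue bar (same dispenser x), 68 mm above the counter
- tile_box: the fixed open orange box below the pan's open edge, 160 (x) x 180 (y) x 48 mm high, walls 4 mm; origin under its centre
- stop_button (a joint): the red emergency stop button on a small yellow and grey box at the near left, between robot and orange box: 0 not pressed, 0.006 m fully pressed. Leave it alone
- stop_box: the fixed stop box, 70 x 70 mm; origin under its centre. The button on it is 36 mm wide and its top lies under 0.1 m
- tile_red: the loose red tile, 44 x 44 x 12 mm, about 35 g, smooth acrylic; origin under its centre; at the start number 1 from below in the magazine (floor 140 mm above the counter)
- tile_green: the loose green tile, 44 x 44 x 12 mm, about 35 g, smooth acrylic; origin under its centre; at the start number 2 from below in the magazine (floor 140 mm above the counter)
- tile_blue: the loose blue tile, 44 x 44 x 12 mm, about 35 g, smooth acrylic; origin under its centre; at the start number 3 from below in the magazine (floor 140 mm above the counter)
- mandarin: a bystander: loose mandarin, 66 mm wide and 50 mm high, beyond the dispenser; origin under it
- mug: a bystander: loose white mug, 80 mm wide, 90 mm high, at the right of the counter; origin under it
- tablet: a bystander: loose tablet lying flat, 150 x 220 x 9 mm, at the right; origin under its centre
Things that resemble listed ones, but are neither listed nor needed, are in the scene too. There is more than one size of the tile_box; the one meant has the size given above.

How it is judged (in metres and radians):
On the way:
1. all three tiles lie in the catch pan, the pan down, and the lever is back up (value of joint each of pump_lever, catch_pan below 0.1 rad and x of tile_red in the frame of pan_floor between -0.055 and 0.055 m and y of tile_red in the frame of pan_floor between -0.085 and 0.08 m and z of tile_red in the frame of pan_floor between -0.02 and 0.04 m and x of tile_green in the frame of pan_floor between -0.055 and 0.055 m and y of tile_green in the frame of pan_floor between -0.085 and 0.08 m and z of tile_green in the frame of pan_floor between -0.02 and 0.04 m and x of tile_blue in the frame of pan_floor between -0.055 and 0.055 m and y of tile_blue in the frame of pan_floor between -0.085 and 0.08 m and z of tile_blue in the frame of pan_floor between -0.02 and 0.04 m), for 0.2 s.
At the end, for the whole second after the job is handed in: all three tiles lie inside the orange box (centres within its walls and below 50 mm), at rest (slower than 50 mm/s), the pump lever is back up and the pan back down (each within 0.1 rad) (x of tile_red in the frame of tile_box between -0.08 and 0.08 m and y of tile_red in the frame of tile_box between -0.09 and 0.09 m and height (world z) of each of tile_red, tile_green, tile_blue below 0.05 m and x of tile_green in the frame of tile_box between -0.08 and 0.08 m and y of tile_green in the frame of tile_box between -0.09 and 0.09 m and x of tile_blue in the frame of tile_box between -0.08 and 0.08 m and y of tile_blue in the frame of tile_box between -0.09 and 0.09 m and value of joint each of pump_lever, catch_pan below 0.1 rad and linear speed of each of tile_red, tile_green, tile_blue below 0.05 m/s); the robot touches nothing.
It fails at once if the gripper pushes on a tile (over 1 N) (contact force between the fingers and tile_red above 1 N or contact force between the fingers and tile_green above 1 N or contact force between the fingers and tile_blue above 1 N).
It fails at once if the stop button is pressed (over 3 mm) (value of joint stop_button above 0.003 m).
It fails at once if another thing on the counter is moved by more than 30 mm (distance of any of mandarin, mug, tablet from where it was at the start of the episode above 0.03 m).
It also fails if it takes over 58 s, if anything falls off the work surface, if the arm or the gripper's body presses on something with over 40 N, if the wrist force passes 120 N, or if a joint passes its speed limit or range.

## Robot

A 6-joint arm with a two-finger parallel gripper is mounted at the origin on the work surface. World frame = base frame: x ahead of the robot, y to its left, z up, the work surface at z = 0. Lengths are in mm, angles in rad, forces in N, time in s.
With the tool pointing down it reaches from about 375 to 925 mm from the base axis. Payload 5.7 kg.
Tool frame: the origin (TCP) lies on the centre line of the jaws, within the pads' length; the fingertips stand 14 mm ahead of it and the grasp point (between the pads) lies 5 mm behind it; x points along the fingers, y is the direction in which the jaws open and shut, and the axes are right-handed (so a half turn about x gives the same grasp; the last joint's range is limited). The gripper opens to 85 mm and grips with 20 to 120 N. Pads are 22 mm wide; open, the fingers measure 114 mm over their backs; the gripper's body (76 mm by 85 mm) begins 54 mm behind the grasp point. The pads swing forward as they close: fully open they stand 13 mm farther back than shut.
Start: joints at [1.025, 0.359, 1.51, -0, 1.272, -0.115], TCP at [250.548, 545.152, 245.267] pointing down, gripper open.
Joint ranges: [-2.97, 2.97], [-1.01, 2.36], [0.21, 2.38], [-0.96, 4.11], [0.2, 2.71], [-2.98, 2.98]. Speed limits (rad/s): [2.39, 2.39, 3.14, 3.14, 3.14, 3.14].

## Interface

Orientations are given as a rotation vector (axis times angle).
In Python, from workcell import * gives the robot as it stands. The module is installed in compiled form; this text tells all that it offers.
- The arm moves only by the tool send_rows, never from a script. Its argument "plan" is one flat list of numbers, 7 for each row, row after row: the shift along the tool's x, y, z in m, then the turn, a rotation vector about the tool's x, y, z in degrees, then the closure in counts, from 0 (fully open) to 255 (shut). A call has 1 to 12 rows; each row shifts and turns the commanded pose from where the row before left it, along the tool's axes as they then stand; what a row does not reach is not made up. A row lasts 1/8 s, in which the tool goes at most 62.5 mm and 10.7 degrees, less where a joint would pass 70% of its speed; a pose out of reach is approached as far as the arm can. A call is refused whole if a number of a shift passes 0.0625 or a number of a turn 10.7, either way. A call with a gripper value outside its range is refused whole. The fingers move at their own pace and stop on an object; "squeeze" is the grip in N (left out, the last holds). Time passes only in rows, so rows that do not move let the fingers close. It gives the time, the measured TCP pose, the force and the opening at its end, in the units of the state.
- get_state(): the state, without advancing time (a new reading comes with each control period).
- grab_frame(name): name is "side" or "top" or "wrist"; returns (picture, depth): 420x560x3 uint8, blue, green, red; 420x560 float32, mm along the optical axis (not along the pixel's ray), 0 where there is no reading.
- camera_params(name): a dict with "fovy" (degrees; the focal length in pixels is half the picture's height over the tangent of half this angle, whatever the lens; pixels are square), "cx", "cy" (the principal point, pixels), "world_to_cam" (4x4, takes a point from world to camera coordinates). Camera axes: x right, y up, looking along -z (the intrinsics and any distortion apply to the point x, -y, -z); pixel columns grow to the right and rows downward; lengths in mm; the calibration is good to about 2 mm. A picture is of the moment at which its call begins: read the wrist's pose just before it. camera_params takes no time and is no camera call; for the wrist camera it gives the pose at the moment of the call.
- sign_off(): hands the job in, once; it reports no verdict.
Trained networks look in the newest picture that a camera, given by its name, has taken for a name from the list of things; names that differ only in an ending like _2 or _b are one class to them, and where a whole thing is asked for, a point or a joint stands for the part that bears it (a point fixed in the world has none). Each returns a list of dicts, best first, with "p" (0 to 1); they miss things now and then, are a little off and sometimes report something else, mostly with a low value. They report only what shows in the picture. A call takes as long as a camera call. They do not tell look-alikes from the thing itself.
- outline_of(camera, name): "region" (420x560 bool, what is visible of it) and "at" ([row, column] in pixels, amid what is visible of it).
The state is a dict: "clock": time; "joint_positions": joint angles; "qvel": joint speeds; "joint_torque": joint torques, N m; "position": TCP position; "tool_rot": TCP orientation; "wrist_force": force on the tool from outside, world axes, zero at the start; "ft_torque": the same for the moment, N m; "gripper_width": finger opening in mm.
Only numpy, scipy, OpenCV 4.12 (cv2) and the standard library are available. Lean on these libraries where they do the work, as an engineer would, in place of code of your own. Each camera call takes 0.05 s, during which the arm holds its last target. There are 200 camera calls.

## Working session

There is one attempt and no reset: what is moved stays moved. The work goes in short steps, Python scripts to look and compute and a tool call to move; the robot and the scene stay as the last step left them, time stands still between calls to the robot, and variables do not carry over. Pictures are saved under pics/ and viewed, about 8 in all and at most 12, crops included, and the job is handed in when it is done.

Besides the shell and the picture viewer there is one more tool, called after "Emit:" as a command line: name --argument value ..., lists and objects as JSON in quotes. send_rows: Moves the arm, as the interface text tells. Its arguments: {"type":"object","properties":{"plan":{"type":"array","items":{"type":"number"}},"squeeze":{"type":"number"}},"required":["plan"]}

```bash
mkdir -p pics
cat > h.py <<'E'
from workcell import *
import numpy as np, cv2
def pts(name,depth,mask=None):
    P=camera_params(name); f=210/np.tan(np.radians(P["fovy"])/2)
    v,u=np.mgrid[0:420,0:560]; d=depth
    X=np.stack([(u-P["cx"])/f*d,-(v-P["cy"])/f*d,-d,np.ones_like(d)],-1)
    W=X@np.linalg.inv(P["world_to_cam"]).T
    return W[...,:3]
E
python3 - <<'E'
from h import *
ims=[]
for c in ["side","top"]:
    im,d=grab_frame(c); np.savez(f"{c}0.npz",im=im,d=d,W=pts(c,d)); cv2.imwrite(f"pics/{c}0.png",im)
    W=pts(c,d); P=camera_params(c); print(c,P)
    for n in ["pump_lever","lever_pad","pan_bar","catch_pan","tile_box","stop_box","dispenser","mug","tablet","mandarin"]:
        for o in outline_of(c,n)[:3]:
            r=o["region"]&(d>0); 
            if r.sum(): print(n,round(o["p"],2),np.round(o["at"]),r.sum(),np.round(np.median(W[r],0)),np.round(np.percentile(W[r],[3,97],axis=0)).tolist())
print(get_state())
E
```

```text
side {'fovy': 49.437728621609054, 'cx': 280.3716116716303, 'cy': 206.339077198397, 'world_to_cam': array([[ 9.03344717e-01, -4.28526282e-01, -1.82633045e-02,
        -5.68142232e+02],
       [ 3.45667274e-01,  7.02145511e-01,  6.22499652e-01,
        -2.31065169e+02],
       [-2.53933964e-01, -5.68644799e-01,  7.82406949e-01,
        -1.54056431e+03],
       [ 0.00000000e+00,  0.00000000e+00,  0.00000000e+00,
         1.00000000e+00]])}
pump_lever 0.97 [223. 269.] 645 [ 498. -197.  263.] [[457.0, -284.0, 115.0], [566.0, -65.0, 297.0]]
lever_pad 0.75 [226. 267.] 486 [ 493. -242.  282.] [[457.0, -285.0, 188.0], [554.0, -106.0, 297.0]]
pan_bar 0.68 [179. 246.] 692 [535. 128.  70.] [[451.0, 35.0, 59.0], [615.0, 179.0, 182.0]]
pan_bar 0.44 [169. 175.] 67 [330. 299.  76.] [[315.0, 284.0, 67.0], [346.0, 321.0, 82.0]]
catch_pan 0.8 [179. 246.] 731 [535. 130.  70.] [[453.0, 35.0, 57.0], [617.0, 184.0, 182.0]]
catch_pan 0.54 [212. 255.] 3678 [523. -60.  71.] [[468.0, -271.0, 8.0], [614.0, 179.0, 291.0]]
tile_box 0.76 [156. 236.] 1136 [588. 326.   7.] [[503.0, 224.0, -2.0], [662.0, 370.0, 50.0]
[... 2958 characters left out ...]
2.0]]
{'clock': 1.1, 'joint_positions': array([ 1.02491559e+00,  3.58793159e-01,  1.51039592e+00, -3.92341300e-06,
        1.27245740e+00, -1.15112653e-01]), 'qvel': array([-4.43736435e-05,  4.57244079e-04,  1.04464868e-04,  2.03569015e-04,
        2.19622215e-04, -8.92944900e-05]), 'joint_torque': array([-9.62611921e-04, -5.27616012e+01, -2.79048693e+01, -4.33581990e-04,
        1.96526074e-03,  4.13037208e-05]), 'position': array([250.55034672, 545.17027623, 245.27240734]), 'tool_rot': array([ 0.33780901,  1.54427856, -0.33789142]), 'wrist_force': array([ 0.1699331 , -0.13076606,  0.34074173]), 'ft_torque': array([-0.02144606, -0.01124448, -0.05042998]), 'gripper_width': 85.47912217896747}
```

Run:
```python
import numpy as np,cv2
a=np.load("top0.npz");b=np.load("side0.npz")
t=cv2.resize(a["im"][130:310,110:400],None,fx=2.6,fy=2.6,interpolation=cv2.INTER_CUBIC)
cv2.imwrite("pics/t.png",t)
s=cv2.resize(b["im"][120:300,140:400],None,fx=3,fy=3,interpolation=cv2.INTER_CUBIC);cv2.imwrite("pics/s.png",s)
for n,z in (("top",a),("side",b)):
    h=cv2.cvtColor(z["im"],cv2.COLOR_BGR2HSV);W=z["W"];d=z["d"]>0
    red=((h[...,0]<8)|(h[...,0]>172))&(h[...,1]>120)&d&(W[...,2]>200)
    blu=(abs(h[...,0].astype(int)-112)<12)&(h[...,1]>110)&d&(W[...,2]>120)&(W[...,0]>400)
    for k,m in(("red",red),("blue",blu)):
        c,l,st,ce=cv2.connectedComponentsWithStats(m.astype(np.uint8))
        for i in range(1,c):
            if st[i,4]>15:
                Q=W[l==i];print(n,k,st[i],np.round(np.median(Q,0)),np.round(np.percentile(Q,[3,97],axis=0)).tolist())
                r=cv2.minAreaRect(Q[:,:2].astype(np.float32));print("  rect",np.round(r[0]),np.round(r[1]),round(r[2],1))
```

```text
top red [322 228  20  25 426] [ 486. -259.  288.] [[457.0, -279.0, 279.0], [516.0, -236.0, 296.0]]
  rect [ 486. -258.] [46. 64.] 86.3
top blue [327   0  30   2  46] [1278. -315.  124.] [[1275.0, -356.0, 120.0], [1281.0, -266.0, 129.0]]
  rect [1278. -310.] [96.  6.] 89.7
top blue [ 358    0  202   10 1204] [1278. -792.  135.] [[1274.0, -1009.0, 121.0], [1281.0, -413.0, 161.0]]
  rect [1278. -700.] [ 11. 674.] 0.1
top blue [241 210  15  15 192] [551. -31. 176.] [[532.0, -49.0, 171.0], [569.0, -11.0, 179.0]]
  rect [549. -30.] [42. 43.] 85.4
top blue [204 236   8  21 102] [465.  86. 180.] [[438.0, 79.0, 173.0], [493.0, 95.0, 185.0]]
  rect [465.  87.] [15. 58.] 85.5
side red [260 224  26  15 247] [ 483. -266.  291.] [[455.0, -285.0, 280.0], [514.0, -240.0, 298.0]]
  rect [ 485. -262.] [47. 64.] 84.1
side blue [  385     0   175   259 29636] [1278. -188.  409.] [[1274.0, -530.0, 138.0], [1283.0, 267.0, 700.0]]
  rect [1278. -153.] [ 19. 968.] 0.1
side blue [218 174  16   8  62] [463.  81. 180.] [[437.0, 74.0, 171.0], [489.0, 89.0, 185.0]]
  rect [463.  83.] [19. 56.] 84.9
```

View pics/t.png

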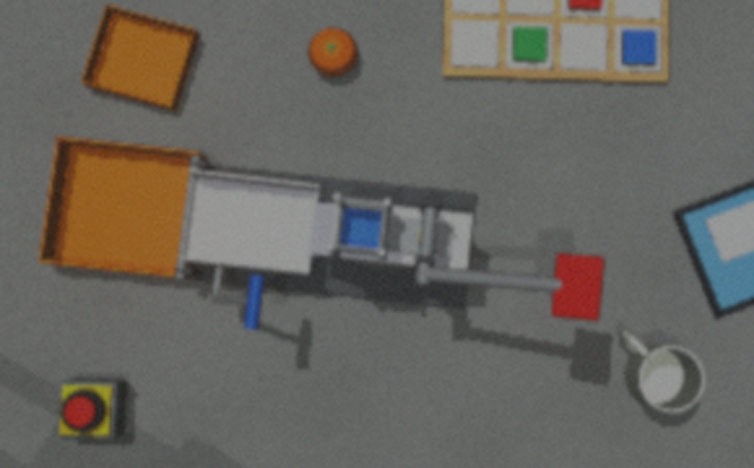

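View pics/s.png

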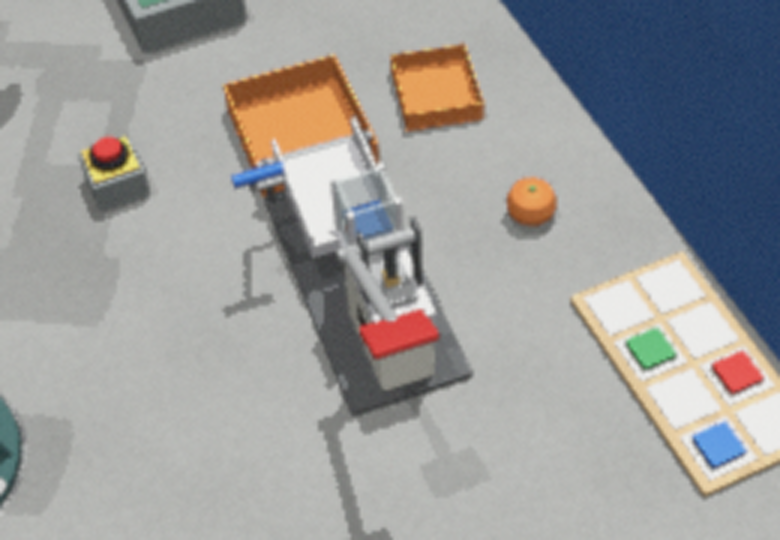

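The top view (crop px ×2.6) shows the pad at (578,287), the blue bar at (253,302), the big box at (120,205) and the stop button at (80,410). The side view agrees. The dispenser is turned about -5°, and its y axis runs along (0.087, 0.996).

```bash
cat >> h.py <<'E'
from scipy.spatial.transform import Rotation as Ro
def bar():
    pass
T=np.radians(-5.); EX=np.array([np.cos(T),np.sin(T),0]); EY=np.array([-np.sin(T),np.cos(T),0]); EZ=np.array([0,0,1.])
def delta(target):
    s=get_state();R=Ro.from_rotvec(s["tool_rot"]).as_matrix()
    return np.round(R.T@(np.array(target)-s["position"]),1)
E
python3 - <<'E'
from h import *
s=get_state();R=Ro.from_rotvec(s["tool_rot"]).as_matrix();print(np.round(R,3))
a=np.load("top0.npz");h=cv2.cvtColor(a["im"],cv2.COLOR_BGR2HSV);W=a["W"]
m=(abs(h[...,0].astype(int)-112)<12)&(h[...,1]>110)&(W[...,2]>120)&(W[...,0]>430)&(W[...,0]<510)&(W[...,1]>60)
Q=W[m][:,:2];v=np.linalg.svd(Q-Q.mean(0))[2][0];print("bar yaw",np.degrees(np.arctan2(v[1],v[0])))
# yaw needed: tool y -> +-EX
for sg in (1,-1):
    Rt=np.stack([-EZ,sg*EX,np.cross(-EZ,sg*EX)],1); print(sg,np.round(np.degrees(Ro.from_matrix(R.T@Rt).as_rotvec()),1), np.round(R.T@(np.array([486,-262,330])-s["position"])))
E
```

```text
[[-0.     0.418  0.909]
 [-0.     0.909 -0.418]
 [-1.    -0.    -0.   ]]
bar yaw 174.57074587939374
1 [70.3  0.   0. ] [ -85. -635.  551.]
-1 [-109.7   -0.     0. ] [ -85. -635.  551.]
```

Emit:
send_rows --plan '[-0.014,0,0,10,0,0,255,-0.014,0,0,10,0,0,255,-0.014,0,0,10,0,0,255,-0.014,0,0,10,0,0,255,-0.014,0,0,10,0,0,255,-0.014,0,0,10,0,0,255,-0.014,0,0,10.3,0,0,255,0,0.02,0.05,0,0,0,255,0,0.02,0.05,0,0,0,255,0,0.02,0.05,0,0,0,255,0,0.02,0.05,0,0,0,255,0,0.02,0.05,0,0,0,255]' --squeeze 40

```text
clock: 2.6
position: [328.7, 285.8, 343.5]
tool_rot: [1.273, 1.167, -1.272]
wrist_force: [1.0, 0.1, 0.7]
gripper_width: 0.0
```

Emit:
send_rows --plan '[0,0.02,0.05,0,0,0,255,0,0.02,0.05,0,0,0,255,0,0.02,0.05,0,0,0,255,0,0.02,0.05,0,0,0,255,0,0.02,0.05,0,0,0,255,0,0.02,0.05,0,0,0,255,0,0.02,0.05,0,0,0,255,0,0.02,0.05,0,0,0,255,0,0.02,0.05,0,0,0,255,0,0.02,0.05,0,0,0,255,0,0,0,0,0,0,255]'

```text
clock: 3.98
position: [485.1, -231.6, 342.9]
tool_rot: [1.275, 1.164, -1.276]
wrist_force: [-0.3, 0.7, 0.9]
gripper_width: -0.0
```

Run:
```python
from h import *
s=get_state();print(s["clock"],s["position"],s["gripper_width"],s["wrist_force"]);print(np.round(Ro.from_rotvec(s["tool_rot"]).as_matrix(),3),delta([486,-262,343]))
```

```text
3.975 [ 485.12891407 -231.60054875  342.89958491] -0.009425725392699133 [-0.309651    0.72009239  0.87826353]
[[ 0.     0.996 -0.09 ]
 [-0.001 -0.09  -0.996]
 [-1.     0.     0.001]] [-0.1  3.6 30.2]
```

Emit:
send_rows --plan '[0,0.003,0.031,0,0,0,255,0.025,0,0,0,0,0,255,0.025,0,0,0,0,0,255,0.025,0,0,0,0,0,255,0.025,0,0,0,0,0,255,0.025,0,0,0,0,0,255,0.025,0,0,0,0,0,255,0.006,0,0,0,0,0,255,0,0,0,0,0,0,255,0,0,0,0,0,0,255]'

```text
clock: 5.22
position: [485.2, -258.5, 188.9]
tool_rot: [1.273, 1.166, -1.272]
wrist_force: [-0.4, 0.4, 8.6]
gripper_width: -0.1
```

Run:
```python
from h import *
s=get_state();print(s["position"],s["wrist_force"],s["ft_torque"])
im,d=grab_frame("side");cv2.imwrite("pics/p1.png",cv2.resize(im[120:300,140:400],None,fx=3,fy=3,interpolation=cv2.INTER_CUBIC))
```

```text
[ 485.19781304 -258.46265209  188.86846907] [-0.35892331  0.37909842  8.57832385] [0.22433189 0.05904589 0.02797586]
```

View pics/p1.png

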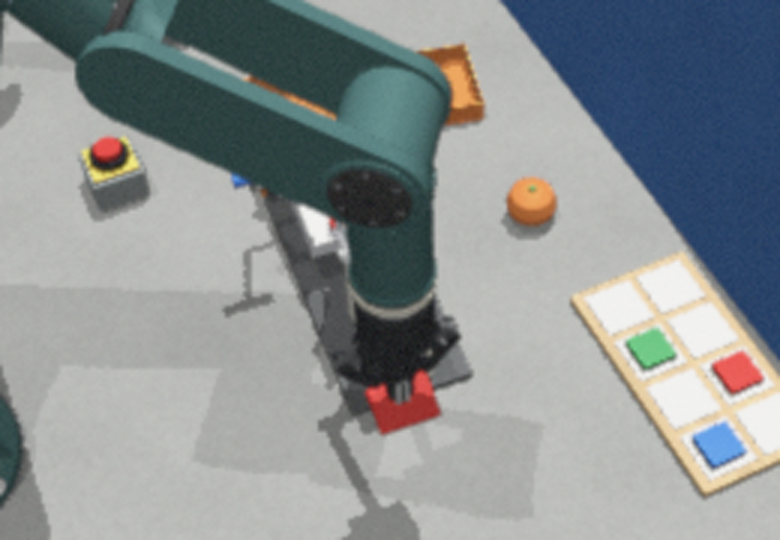

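The pad is pressed down at about (400,405), and the red tile shows in the pan at (335,225). I'll press a little deeper to finish the stroke, then release.

Emit:
send_rows --plan '[0.008,0,0,0,0,0,255,0,0,0,0,0,0,255]'

```text
clock: 5.52
position: [485.5, -258.3, 180.8]
tool_rot: [1.274, 1.165, -1.271]
wrist_force: [-0.6, 1.1, 10.0]
gripper_width: 0.0
```

Emit:
send_rows --plan '[-0.025,0,0,0,0,0,255,-0.025,0,0,0,0,0,255,-0.025,0,0,0,0,0,255,-0.025,0,0,0,0,0,255,-0.025,0,0,0,0,0,255,-0.025,0,0,0,0,0,255,0,0,0,0,0,0,255,0,0,0,0,0,0,255,0,0,0,0,0,0,255,0,0,0,0,0,0,255,0,0,0,0,0,0,255,0,0,0,0,0,0,255]'

```text
clock: 7.02
position: [484.5, -259.2, 329.1]
tool_rot: [1.273, 1.167, -1.273]
wrist_force: [1.4, 0.4, -0.3]
gripper_width: -0.1
```

Emit:
send_rows --plan '[0.025,0,0,0,0,0,255,0.025,0,0,0,0,0,255,0.025,0,0,0,0,0,255,0.025,0,0,0,0,0,255,0.025,0,0,0,0,0,255,0.02,0,0,0,0,0,255,0.005,0,0,0,0,0,255,0,0,0,0,0,0,255,0,0,0,0,0,0,255]'

```text
clock: 8.15
position: [485.4, -259.5, 180.4]
tool_rot: [1.273, 1.165, -1.272]
wrist_force: [-1.2, 0.3, 8.7]
gripper_width: -0.0
```

Emit:
send_rows --plan '[-0.025,0,0,0,0,0,255,-0.025,0,0,0,0,0,255,-0.025,0,0,0,0,0,255,-0.025,0,0,0,0,0,255,-0.025,0,0,0,0,0,255,-0.025,0,0,0,0,0,255,0,0,0,0,0,0,255,0,0,0,0,0,0,255,0,0,0,0,0,0,255,0,0,0,0,0,0,255,0,0,0,0,0,0,255,0,0,0,0,0,0,255]'

```text
clock: 9.65
position: [484.6, -259.2, 329.2]
tool_rot: [1.273, 1.167, -1.273]
wrist_force: [0.1, 0.9, 0.6]
gripper_width: 0.3
```

Run:
```python
from h import *
s=get_state();print(s["clock"],s["position"],s["wrist_force"])
im,d=grab_frame("side");t,d=grab_frame("top")
cv2.imwrite("pics/p2.png",np.hstack([cv2.resize(im[140:280,190:330],(400,400),interpolation=2),cv2.resize(t[160:300,160:300],(400,400),interpolation=2)]))
```

```text
9.65 [ 484.55523832 -259.19736393  329.15261619] [0.12153193 0.88670772 0.58166896]
```

View pics/p2.png

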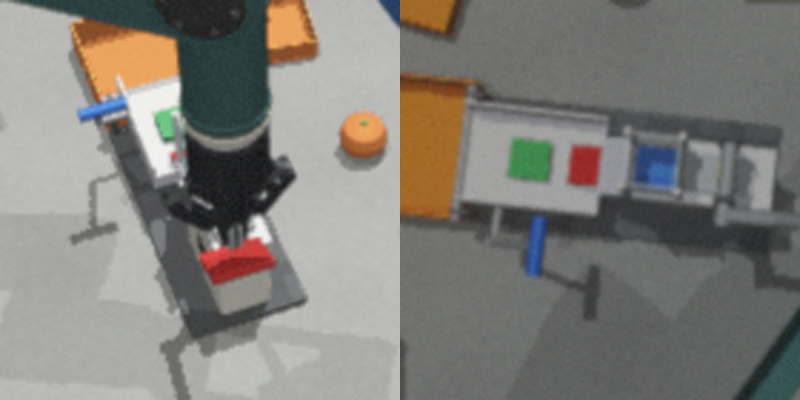

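Red (585,165) and green (530,160) are in the pan, and blue is left in the magazine (655,165). Third stroke next.

Emit:
send_rows --plan '[0.025,0,0,0,0,0,255,0.025,0,0,0,0,0,255,0.025,0,0,0,0,0,255,0.025,0,0,0,0,0,255,0.025,0,0,0,0,0,255,0.02,0,0,0,0,0,255,0.005,0,0,0,0,0,255,0,0,0,0,0,0,255,0,0,0,0,0,0,255]'

```text
clock: 10.88
position: [485.3, -259.4, 180.6]
tool_rot: [1.273, 1.165, -1.272]
wrist_force: [-1.9, 2.2, 8.0]
gripper_width: -0.1
```

Emit:
send_rows --plan '[-0.025,0,0,0,0,0,255,-0.025,0,0,0,0,0,255,-0.025,0,0,0,0,0,255,-0.025,0,0,0,0,0,255,-0.025,0,0,0,0,0,255,-0.035,0,0,0,0,0,255,0,0,0,0,0,0,255,0,0,0,0,0,0,255,0,0,0,0,0,0,255,0,0,0,0,0,0,255,0,0,0,0,0,0,255,0,0,0,0,0,0,255]'

```text
clock: 12.38
position: [484.5, -259.2, 339.1]
tool_rot: [1.273, 1.167, -1.273]
wrist_force: [0.6, 0.8, -0.8]
gripper_width: 0.4
```

Run:
```python
from h import *
s=get_state();print(s["clock"],s["position"],s["wrist_force"])
B=np.array([464,85,173.])
print("tile check")
im,d=grab_frame("side");t,d=grab_frame("top");W=pts("top",d)
cv2.imwrite("pics/p3.png",np.hstack([cv2.resize(im[140:280,190:330],(400,400),interpolation=2),cv2.resize(t[160:300,160:300],(400,400),interpolation=2)]))
# approach: bar shifted 10mm to -x, 50 mm to -y
A=B-10*EX-50*EY; print("above",A,delta([A[0],A[1],339]))
```

```text
12.375 [ 484.51717937 -259.17646995  339.09945907] [ 0.59129599  0.8448651  -0.75796652]
tile check
above [449.68026588  36.06182252 173.        ] [ 2.000e-01 -6.040e+01 -2.911e+02]
```

View pics/p3.png

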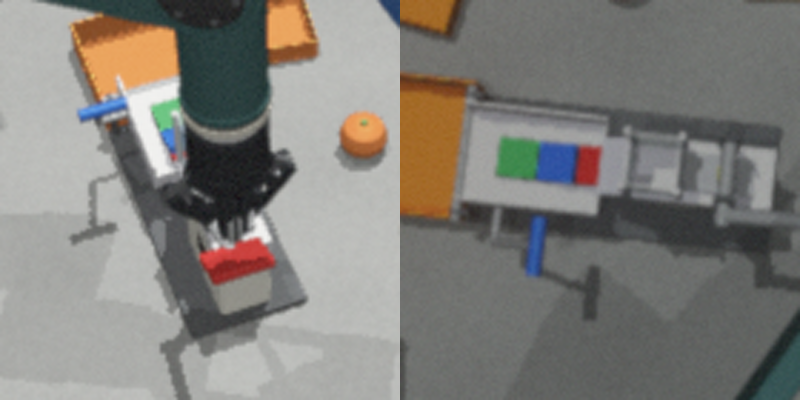

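All three tiles lie in the pan (green 517, blue 557, red 590, row ~160), and the lever is up. Now I move to the -y side of the bar.

Emit:
send_rows --plan '[0,-0.01,-0.0485,0,0,0,255,0,-0.01,-0.0485,0,0,0,255,0,-0.01,-0.0485,0,0,0,255,0,-0.01,-0.0485,0,0,0,255,0,-0.01,-0.0485,0,0,0,255,0,-0.01,-0.0485,0,0,0,255,0,0,0,0,0,0,255,0.045,0,0,0,0,0,255,0.045,0,0,0,0,0,255,0.045,0,0,0,0,0,255,0.045,0,0,0,0,0,255,0,0,0,0,0,0,255]'

```text
clock: 13.98
position: [447.6, 35.1, 156.9]
tool_rot: [1.27, 1.171, -1.279]
wrist_force: [0.0, -0.7, 0.4]
gripper_width: -0.1
```

Run:
```python
from h import *
s=get_state();print(s["clock"],s["position"],s["wrist_force"],delta([454,86,157]))
im,d=grab_frame("side");t,d=grab_frame("top")
cv2.imwrite("pics/p4.png",np.hstack([cv2.resize(im[130:270,170:310],(400,400),interpolation=2),cv2.resize(t[160:300,140:280],(400,400),interpolation=2)]))
```

```text
13.975 [447.60418992  35.10008471 156.93686058] [ 0.01011528 -0.65248484  0.36227396] [ -0.1   1.9 -51.3]
```

View pics/p4.png

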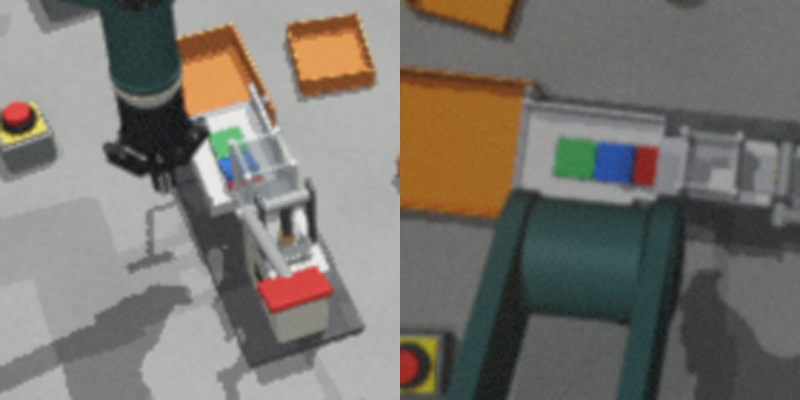

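Emit:
send_rows --plan '[0,0,-0.012,0,0,0,255,0,0,-0.012,0,0,0,255,0,0,-0.01,0,0,0,255,-0.006,0,-0.007,0,0,0,255,-0.006,0,-0.007,0,0,0,255,-0.006,0,-0.007,0,0,0,255,-0.006,0,-0.007,0,0,0,255,0,0,0,0,0,0,255]'

```text
clock: 15.08
position: [456.1, 97.4, 184.5]
tool_rot: [1.271, 1.165, -1.271]
wrist_force: [-1.7, -6.2, 5.3]
gripper_width: -0.2
```

Run:
```python
from h import *
s=get_state();print(s["clock"],s["position"],s["wrist_force"])
im,d=grab_frame("side");t,d=grab_frame("top")
cv2.imwrite("pics/p5.png",np.hstack([cv2.resize(im[130:270,170:310],(400,400),interpolation=2),cv2.resize(t[160:300,140:280],(400,400),interpolation=2)]))
```

```text
15.075 [456.09867276  97.44691325 184.52950377] [-1.66444303 -6.21745521  5.31017913]
```

View pics/p5.png

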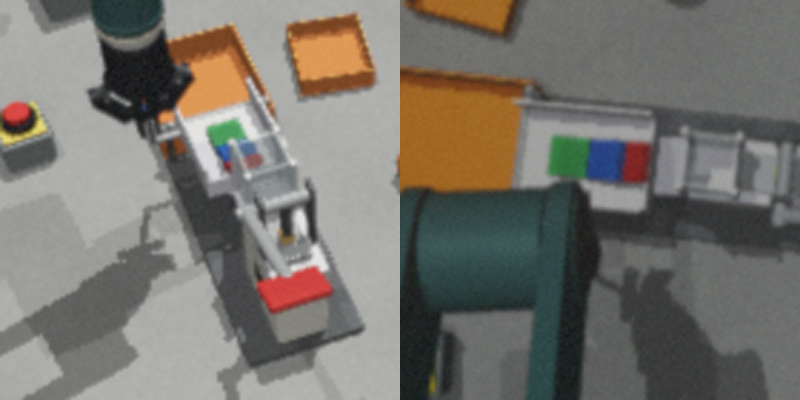

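The tip works: the pan is partly raised, all tiles are still in it, and the force is about 8 N. I continue along the arc.

Emit:
send_rows --plan '[-0.005,0,-0.008,0,0,0,255,-0.005,0,-0.008,0,0,0,255,-0.004,0,-0.009,0,0,0,255,-0.004,0,-0.009,0,0,0,255,-0.002,0,-0.009,0,0,0,255,-0.002,0,-0.009,0,0,0,255,-0.002,0,-0.009,0,0,0,255,-0.001,0,-0.009,0,0,0,255,0,0,0,0,0,0,255]'

```text
clock: 16.3
position: [461.5, 168.2, 208.2]
tool_rot: [1.272, 1.168, -1.272]
wrist_force: [0.5, -1.0, 0.4]
gripper_width: 0.1
```

Emit:
send_rows --plan '[0,0,-0.009,0,0,0,255,0,0,-0.009,0,0,0,255,0,0,-0.009,0,0,0,255,0.001,0,-0.009,0,0,0,255,0.001,0,-0.009,0,0,0,255,0,0,0,0,0,0,255,0,0,0,0,0,0,255,0,0,0,0,0,0,255,0,0,0,0,0,0,255,0,0,0,0,0,0,255]'

```text
clock: 17.55
position: [465.2, 212.0, 206.2]
tool_rot: [1.273, 1.167, -1.274]
wrist_force: [-2.0, -1.6, 0.1]
gripper_width: 0.1
```

Run:
```python
from h import *
s=get_state();print(s["clock"],s["position"],s["wrist_force"])
im,d=grab_frame("side");t,d=grab_frame("top")
cv2.imwrite("pics/p6.png",np.hstack([cv2.resize(im[110:250,170:310],(400,400),interpolation=2),cv2.resize(t[160:300,120:260],(400,400),interpolation=2)]))
```

```text
17.55 [465.19391774 212.0332687  206.22220062] [-2.04697181 -1.57703928  0.1159253 ]
```

View pics/p6.png

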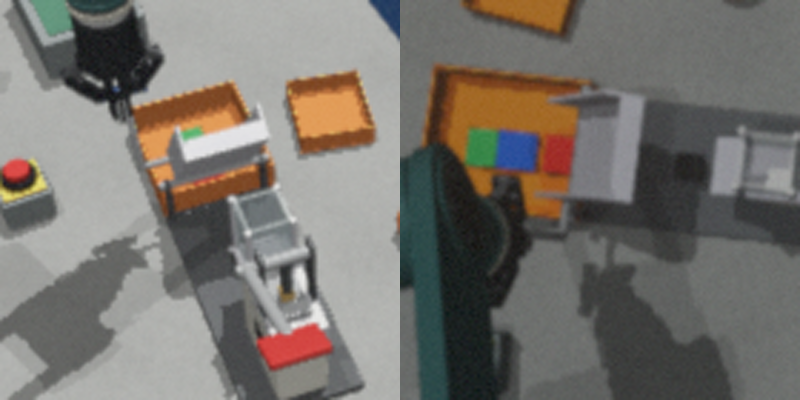

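The tiles now lie in the box (483,147), (518,150), (560,155), with red nearest the pan's lip. I'll hold briefly, then lower the pan along the reverse path.

Emit:
send_rows --plan '[0,0,0,0,0,0,255,0,0,0,0,0,0,255,0,0,0,0,0,0,255,0,0,0,0,0,0,255,0,0,0.009,0,0,0,255,0,0,0.009,0,0,0,255,0,0,0.009,0,0,0,255,0,0,0.009,0,0,0,255,0,0,0.009,0,0,0,255,0.001,0,0.009,0,0,0,255,0.002,0,0.009,0,0,0,255,0.002,0,0.009,0,0,0,255]'

```text
clock: 19.15
position: [459.2, 139.9, 201.1]
tool_rot: [1.273, 1.167, -1.273]
wrist_force: [0.3, -2.1, -1.1]
gripper_width: -0.1
```

Emit:
send_rows --plan '[0.002,0,0.009,0,0,0,255,0.004,0,0.009,0,0,0,255,0.004,0,0.009,0,0,0,255,0.005,0,0.008,0,0,0,255,0.005,0,0.008,0,0,0,255,0.006,0,0.007,0,0,0,255,0.006,0,0.007,0,0,0,255,0.006,0,0.007,0,0,0,255,0.006,0,0.007,0,0,0,255,0,0,0.012,0,0,0,255,0,0,0.012,0,0,0,255,0,0,0.015,0,0,0,255]'

```text
clock: 20.65
position: [449.8, 30.2, 157.5]
tool_rot: [1.273, 1.167, -1.272]
wrist_force: [-0.6, -0.4, 0.1]
gripper_width: 0.1
```

Emit:
send_rows --plan '[0,-0.03,0,0,0,0,255,-0.04,-0.02,0,0,0,0,255,-0.04,0,0,0,0,0,255,-0.04,0,0,0,0,0,255,-0.04,0,0,0,0,0,255,0,0,0,0,0,0,255,0,0,0,0,0,0,255]'

```text
clock: 21.52
position: [399.4, 35.0, 316.9]
tool_rot: [1.273, 1.167, -1.274]
wrist_force: [-0.1, 0.9, -0.7]
gripper_width: -0.4
```

Run:
```python
from h import *
s=get_state();print(s["clock"],s["position"],s["wrist_force"])
im,d=grab_frame("side");t,d=grab_frame("top");W=pts("top",d);Ws=W
b=np.load("top0.npz")["W"]
for n in ["tile_red","tile_green","tile_blue","tile_box","catch_pan"]:
    for o in outline_of("top",n)[:2]:
        Q=W[o["region"]&(d>0)]; print(n,round(o["p"],2),np.round(np.median(Q,0)),np.round(np.percentile(Q,[3,97],axis=0)).tolist())
cv2.imwrite("pics/p7.png",np.hstack([cv2.resize(im[110:270,170:330],(400,400),interpolation=2),cv2.resize(t[140:300,110:270],(400,400),interpolation=2)]))
```

```text
21.525 [399.3643764   34.95415753 316.87190417] [-0.10518306  0.9295916  -0.73929307]
tile_green 0.44 [577. 312.  16.] [[558.0, 297.0, 10.0], [598.0, 328.0, 21.0]]
tile_blue 0.76 [572. 271.  22.] [[552.0, 251.0, 3.0], [595.0, 292.0, 32.0]]
tile_box 0.73 [783. 276.   4.] [[726.0, 211.0, -3.0], [837.0, 333.0, 32.0]]
tile_box 0.68 [601. 304.   5.] [[509.0, 215.0, -1.0], [661.0, 369.0, 48.0]]
catch_pan 0.88 [558. 109.  67.] [[464.0, 42.0, 57.0], [615.0, 179.0, 179.0]]
```

View pics/p7.png

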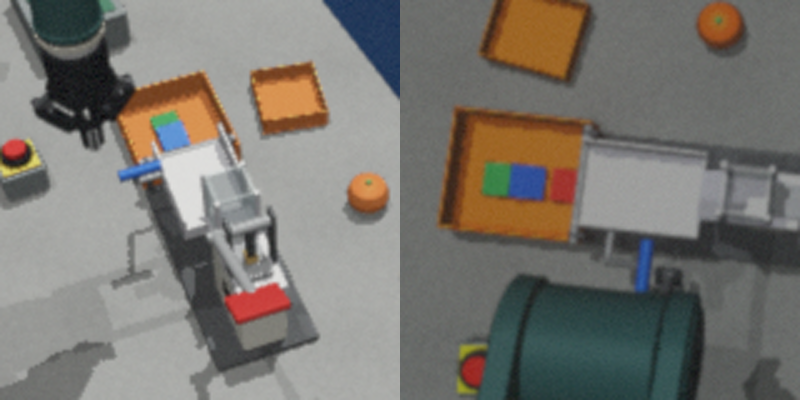

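Run:
```python
from h import *
t,d=grab_frame("top");W=pts("top",d)
h=cv2.cvtColor(t,cv2.COLOR_BGR2HSV)
for k,m in (("red",(((h[...,0]<6)|(h[...,0]>172))&(h[...,1]>120))),("blue",(abs(h[...,0].astype(int)-112)<14)&(h[...,1]>110)),("green",(abs(h[...,0].astype(int)-65)<20)&(h[...,1]>80))):
    m=m&(W[...,0]>500)&(W[...,0]<670)&(W[...,1]>150)&(W[...,1]<400)&(W[...,2]<100)
    Q=W[m];print(k,len(Q),np.round(Q.mean(0)))
    c=np.argwhere(m)[:,1]
    for j in np.unique(c): q=W[:,j][m[:,j]];print("  ",j,np.round(q[:,1].mean()),np.round(q[:,2].mean()),end=";")
    print()
```

```text
red 114 [570. 223.  15.]
   170 240.0 15.0;   171 236.0 16.0;   172 233.0 16.0;   173 230.0 15.0;   174 227.0 15.0;   175 223.0 16.0;   176 220.0 16.0;   177 217.0 14.0;   178 214.0 15.0;   179 211.0 14.0;   180 207.0 18.0;
blue 162 [574. 271.  23.]
   153 291.0 32.0;   154 289.0 28.0;   155 286.0 28.0;   156 283.0 27.0;   157 280.0 26.0;   158 277.0 26.0;   159 274.0 24.0;   160 271.0 23.0;   161 268.0 24.0;   162 265.0 20.0;   163 262.0 19.0;   164 259.0 18.0;   165 256.0 17.0;   166 253.0 17.0;   167 250.0 17.0;
green 121 [577. 313.  16.]
   143 330.0 14.0;   144 326.0 15.0;   145 323.0 16.0;   146 320.0 16.0;   147 317.0 15.0;   148 313.0 17.0;   149 310.0 14.0;   150 306.0 16.0;   151 303.0 15.0;   152 300.0 15.0;   153 297.0 17.0;
```

All three tiles are below 35 mm and inside the walls. Red is flat, with its centre 20 mm or more inside the near wall.

```bash
python3 -c "
from workcell import *
print(get_state()['wrist_force']); print(sign_off())"
```

```text
[-0.14981417  0.61604542  0.77966376]
the job is handed in; nothing more can be done
None
```

The job is done and handed in at about 21.6 s of the 58 s. I pressed the lever through three full strokes, and all three tiles dropped into the catch pan. I then tipped the pan by the blue bar to about 1 rad, held it for over a second, and lowered it.

My last checks:
- **Tiles:** all three lie in the large orange box. Red and green lie flat. Blue lies slightly tilted, its edge resting on green. Every top surface is below 35 mm.
- **Red tile:** it lies closest to the box's near wall, with its centre about 25 mm inside by estimate. Its outline network did not find it, so I checked it by colour and depth instead.
- **Lever and pan:** in the last pictures the lever was up and the pan was down.
- **Robot:** it was clear of everything, with the wrist force at noise level (about 1 N).
- **Other things:** the arm never came near the stop button, and the mandarin looked unmoved. I did not re-measure the mug or the tablet.

Nothing failed. One reading differed from what I expected: at the start of the tip, the wrist force showed about 5 N upward as well as the push. It was gone by the next reading.

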